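Slide a test cassette along the reader's rail into its corner pocket

ROBOT

A 6-joint arm with a two-finger parallel gripper is mounted at the origin on the work surface. World frame = base frame: x ahead of the robot, y to its left, z up, the work surface at z = 0. Lengths are in m, angles in rad, forces in N, time in s.
With the tool pointing down it reaches from about 0.35 to 0.875 m from the base axis. Payload 15.5 kg.
Tool frame: the origin (TCP) lies on the mounting face of the last link; the fingertips stand 173 mm ahead of it and the grasp point (between the pads) lies 155 mm ahead of it; y points along the fingers, z is the direction in which the jaws open and shut, and the axes are right-handed (so a half turn about y gives the same grasp; the last joint's range is limited). The gripper opens to 85 mm and grips with 20 to 120 N. Pads are 22 mm wide; open, the fingers measure 114 mm over their backs; the gripper's body (76 mm by 85 mm) begins 54 mm behind the grasp point. The pads swing forward as they close: fully open they stand 13 mm farther back than shut.
Start: joints at [-0.096, 0.494, 1.345, -0, 1.302, -0.096], TCP at [0.625, 0, 0.405] pointing down, gripper open.
Joint ranges: [-2.91, 2.91], [-0.82, 2.16], [0.22, 2.67], [-1.22, 4.37], [0.12, 2.79], [-3.08, 3.08]. Speed limits (rad/s): [1.89, 1.89, 2.57, 3.01, 3.01, 3.01].

INTERFACE

Orientations are given as a unit quaternion [x, y, z, w].
In Python, from bench import manip gives the robot as it stands. Calls block until the motion is done:
- manip.movep(position, orientation): joint-space move of the TCP to a pose.
- manip.servo_line(position, orientation=None, v=0.15): straight line of the TCP; orientation=None keeps the orientation; v is the mean speed in m/s.
- manip.set_joints(angles): joint-space move.
- manip.gripper_open() and manip.gripper_close(strength=None): open the fingers fully, or close them until they stop; strength is the grip in N (None keeps the last).
- manip.pause(seconds).
- manip.ik(position, orientation): joint angles nearest the present ones, or None.
- manip.get_state(): the state.
- manip.read_camera(name): name is "scene" or "side" or "wrist"; returns (picture, depth): 480x640x3 uint8, red, green, blue; 480x640 float32, m along the optical axis (not along the pixel's ray), 0 where there is no reading.
- manip.calibration(name): a dict with "camera_matrix" (3x3 intrinsics, pixels), "rvec" (rotation vector, rad) and "tvec" (3), from world to camera coordinates, as OpenCV has them; the wrist camera has in their place "hand_eye" (4x4, takes a point from camera to tool coordinates, whose origin is the TCP and whose axes are the tool frame's). Camera axes: x right, y down, z forward; pixel columns grow to the right and rows downward; lengths in m; the calibration is good to about 2 mm. A picture is of the moment at which its call begins: read the wrist's pose just before it. calibration takes no time and is no camera call.
A pose or a line that the arm cannot do raises manip.PlanningError and nothing moves.
- manip.sign_off(): hands the job in, once; it reports no verdict.
The state is a dict: "t": time; "joint_positions": joint angles; "dq": joint speeds; "effort": joint torques, N m; "tool_pos": TCP position; "tool_rot": TCP orientation; "wrist_force": force on the tool from outside, world axes, zero at the start; "wrist_torque": the same for the moment, N m; "grip_width": finger opening in m.
Only numpy, scipy, OpenCV 4.12 (cv2) and the standard library are available. Lean on these libraries where they do the work, as an engineer would, in place of code of your own. Each camera call takes 0.05 s, during which the arm holds its last target. There are 200 camera calls.

TASK

With the fingertips only, push the white test cassette up against the blue guide rail of the reader dock so that it lies square along it, then slide it along the rail, keeping it against the rail all the way, until it is fully home in the corner pocket at the reader housing. Do not lift or tip the cassette, leave the tube rack and bottles where they are, and draw the hand clear at the end.

Things in the scene. Friction and masses are not known exactly. Their poses are not given: they have to be found in the camera images.
- dock: Grey reader dock fixed to the desk, turned by up to 0.35 rad. Frame: origin at desk level inside the plate, z up, y along the rail towards the pocket, x towards the rail. Flat smooth plate, top at z = 12 mm, from x = -90 to +75 mm and y = -160 to +120 mm; beyond that a white reader housing, 48 mm high, x = -40 to +75 mm, y = +120 to +180 mm.
- rail_mid (a point): Middle of the foot of the blue guide rail's face, on the plate's top (dock x = 60, y = -20, z = 12 mm); axes as the dock's. The rail runs along y, 140 mm either way, from the plate's -y end to the reader housing; its upright face looks to -x; 15 mm thick, 14 mm above the plate, smooth (friction about 0.2 with the cassette).
- pocket (a point): Point on the plate's top (dock x = 45, y = 84, z = 12 mm) where the cassette's origin lies when fully home: against the rail and against the housing's face (dock y = 120 mm), which is the end stop. Axes as the dock's. The pocket is 34 mm wide between rail and lip; part of its floor is black.
- lip (a point): Blue lip of the pocket: the point on the plate's top (dock x = 26, y = 104, z = 12 mm) where its inner face, parallel to the rail, begins and runs to the end stop. Axes as the dock's. 10 mm thick, 10 mm above the plate; ahead of it a lead-in flares outward to about dock x = 11, y = 89 mm.
- cassette: Loose white test cassette, 72 mm long (its y), 30 mm wide (its x), 10 mm high, about 30 g, with window, red lines and grey well on top. Origin at the centre of its underside. Starts flat on the plate, away from the rail, at most 0.5 rad off the rail's direction, +y end (blue stripe) towards the pocket. When home, about 45 mm of its -y end sticks out of the pocket.
- rack: Loose white rack of red-capped sample tubes, 85 x 110 mm, 100 mm high, beyond the dock's -y end. Origin at the centre of its underside. A bystander.
- gel: Loose clear hand-gel bottle with a blue cap, 56 mm across, 130 mm high, beyond the reader housing. Origin at the centre of its underside. A bystander.
- buffer: Loose small white dropper bottle with orange cap, 28 mm across, 52 mm high, standing on the desk near the dock, either on the near (-x) or far (+x) side. Origin at the centre of its underside. A bystander.
- control: Loose small white dropper bottle with green cap, 28 mm across, 52 mm high, standing on the desk on the other side of the dock from the orange-capped one. Origin at the centre of its underside. A bystander.
Mind the look-alikes: they are no part of the job. Of the things like the cassette, leave any that is green; of the rest the smaller one is meant.

How it is judged:
By the outcome, as a careful person would: the job done as asked, in the order asked, and still so for the second after the job is handed in, with the robot touching nothing.
It also fails if it takes over 48 s, if anything falls off the work surface, if the arm or the gripper's body presses on something with over 40 N, if the wrist force passes 120 N, or if a joint passes its speed limit or range.

## Working session

There is one attempt and no reset: what is moved stays moved. The work goes in short steps, each a Python script; the robot and the scene stay as the last script left them, time stands still between calls to the robot, and variables do not carry over. Pictures are saved under pics/ and viewed, about 8 in all and at most 12, crops included, and the job is handed in when it is done.

```bash
mkdir -p pics; ls
python3 - <<'E'
from bench import manip
import cv2,numpy as np
for n in ("scene","side","wrist"):
    im,d=manip.read_camera(n); cv2.imwrite(f"pics/{n}0.png",im[:,:,::-1]); np.save(f"pics/{n}0.npy",d)
    print(n,{k:np.round(v,4).tolist() for k,v in manip.calibration(n).items()})
s=manip.get_state(); print(s["t"],s["tool_pos"],s["tool_rot"],s["grip_width"])
E
```

```text
pics
scene {'camera_matrix': [[577.2177, 0.0, 321.3841], [0.0, 577.2177, 232.2785], [0.0, 0.0, 1.0]], 'rvec': [2.0126, 1.2568, -0.5891], 'tvec': [-0.2519, -0.262, 1.4668]}
side {'camera_matrix': [[486.8961, 0.0, 325.4351], [0.0, 486.8961, 237.1478], [0.0, 0.0, 1.0]], 'rvec': [2.464, -0.0717, 0.0283], 'tvec': [-0.5344, 0.0607, 0.9455]}
wrist {'camera_matrix': [[385.6261, 0.0, 318.5368], [0.0, 385.6261, 236.1181], [0.0, 0.0, 1.0]], 'hand_eye': [[-0.0, 0.9561, 0.2932, -0.0742], [0.0012, -0.2932, 0.9561, 0.0317], [1.0, 0.0004, -0.0012, 0.0004], [0.0, 0.0, 0.0, 1.0]]}
0.15 [6.24901204e-01 2.93774672e-05 4.04232306e-01] [-0.50021157  0.50024706 -0.4997392   0.49980196] 0.08545280464780006
```

View pics/scene0.png

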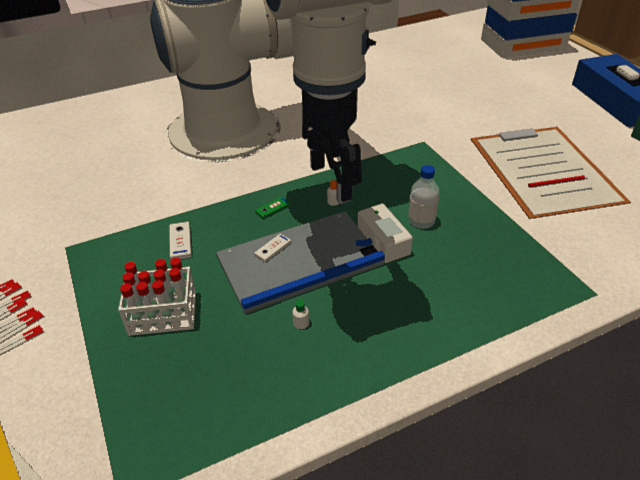

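View pics/wrist0.png

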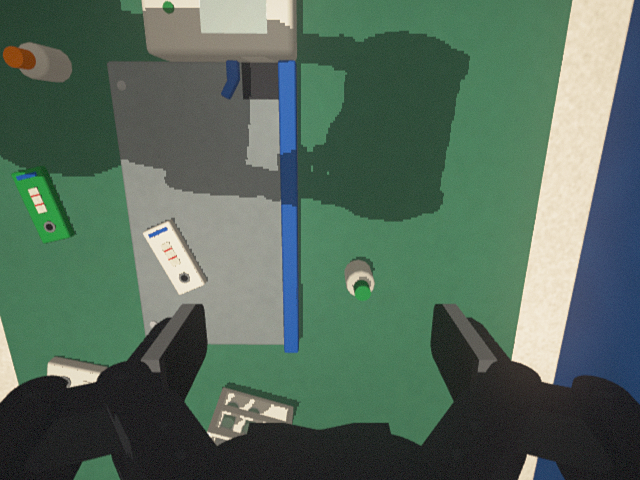

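The scene view shows the white cassette on the plate at about (272,247), with the larger white one at (180,240) and a green one at (270,207) off the dock. In the wrist view, image up is world +y and right is +x. There the cassette is at (173,257), the rail runs from (288,62) to (291,350), the lip is at (231,80), and the buffer (orange) and control (green) bottles stand well clear. Next I measure, and close the fingers to find their real tip.

```bash
cat > h.py <<'E'
from bench import manip
import cv2,numpy as np
from scipy.spatial.transform import Rotation as R
C=manip.calibration("wrist"); K=C["camera_matrix"]; HE=np.array(C["hand_eye"])
def snap(name=None):
    s=manip.get_state(); im,d=manip.read_camera("wrist")
    T=np.eye(4); T[:3,:3]=R.from_quat(s["tool_rot"]).as_matrix(); T[:3,3]=s["tool_pos"]
    if name: cv2.imwrite(f"pics/{name}.png",im[:,:,::-1])
    return im,d,T@HE
def rays(px,W,z):
    px=np.atleast_2d(px).astype(float); r=np.c_[px,np.ones(len(px))]@np.linalg.inv(K).T@W[:3,:3].T
    return W[:3,3]+r*((z-W[2,3])/r[:,2:3])
def big(mask,n=1):
    c,_=cv2.findContours(mask.astype(np.uint8),cv2.RETR_EXTERNAL,cv2.CHAIN_APPROX_NONE)
    return sorted(c,key=cv2.contourArea)[::-1][:n]
def rect(c,W,z):   # centre, long-axis angle (about world z, near +y as 0), sides
    p=rays(c.reshape(-1,2),W,z)[:,:2]; b=cv2.boxPoints(cv2.minAreaRect((p*1000).astype(np.float32)))/1000
    e=[b[1]-b[0],b[2]-b[1]]; e.sort(key=np.linalg.norm); l=e[1]*np.sign(e[1][1])
    return b.mean(0),np.arctan2(-l[0],l[1]),np.linalg.norm(e[1]),np.linalg.norm(e[0])
def blue(im):
    h=cv2.cvtColor(im,cv2.COLOR_RGB2HSV); return (h[...,0]>102)&(h[...,0]<125)&(h[...,1]>130)
def white(im):
    h=cv2.cvtColor(im,cv2.COLOR_RGB2HSV); return (h[...,2]>185)&(h[...,1]<60)
E
python3 - <<'E'
from h import *
im,d,W=snap()
m=blue(im); m[:, :250]=0; m[:,330:]=0
rc=big(m)[0]; r=rect(rc,W,.026); print("rail",r, cv2.boundingRect(rc))
roi=np.zeros(m.shape,bool); roi[200:310,135:220]=1
w=white(im)&roi; cc=big(cv2.morphologyEx(w.astype(np.uint8),cv2.MORPH_CLOSE,np.ones((9,9))))[0]
print("cass",rect(cc,W,.022),cv2.boundingRect(cc))
print("depth-z plate",(W@np.r_[np.linalg.inv(K)@[230,250,1]*d[250,230],1])[:3])
o=im.copy(); cv2.drawContours(o,[rc,cc],-1,(255,0,255),1)
manip.gripper_close(20)
im2,d2,W2=snap("closed")
v,u=np.nonzero((d2>0)&(d2<.2)); P=np.c_[u,v,np.ones(len(u))]@np.linalg.inv(K).T*d2[v,u][:,None]
T=P@HE[:3,:3].T+HE[:3,3]
print("tool tip y max",np.percentile(T[:,1],[50,99,99.9,100]))
for y in(.12,.14,.155,.165,.17,.18):
    k=abs(T[:,1]-y)<.003
    if k.any(): print(y,k.sum(),T[k].min(0),T[k].max(0))
cv2.imwrite("pics/m1.png",np.hstack([o[40:360,100:310],im2[160:480,150:500]])[:,:,::-1]); print(manip.get_state()["t"],manip.get_state()["grip_width"])
E
```

```text
rail (array([ 0.59719574, -0.01915382], dtype=float32), np.float32(-0.0060641197), np.float32(0.27670962), np.float32(0.015136997)) (278, 61, 21, 292)
cass (array([ 0.4841557 , -0.05625615], dtype=float32), np.float32(0.411973), np.float32(0.070911594), np.float32(0.029034298)) (143, 222, 61, 73)
depth-z plate [ 0.53681361 -0.05076229  0.01171424]
tool tip y max [0.10102353 0.16097751 0.16852233 0.17092599]
0.12 6718 [-0.01392421  0.11700215 -0.0386546 ] [0.01180546 0.12299757 0.03949355]
0.14 698 [-0.01113487  0.1370002  -0.01335447] [0.01233082 0.14299367 0.01372086]
0.155 587 [-0.01114851  0.15200537 -0.01339217] [-0.00529382  0.15799793  0.01370963]
0.165 458 [-0.01098273  0.16200081 -0.01326969] [-0.00537148  0.16799656  0.01361838]
0.17 148 [-0.01098273  0.16706597 -0.01129737] [-0.00537148  0.17092599  0.01200574]
1.0167 -0.00016424143394282146
```

View pics/m1.png

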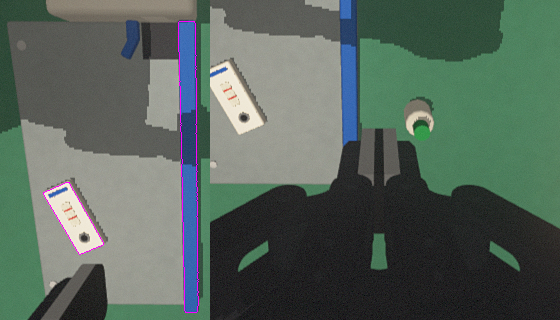

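The fit on both outlines looks good: the magenta contours follow the rail and the cassette. The shut tip is ±11 × ±13.5 mm. The dock is at about (0.530, 0.002) with a turn of −0.006 rad, and the cassette is at (0.484, −0.056), turned +0.41 rad. Phase 1 is to push it to the rail with the finger back, stopping on force.

```bash
cat >> h.py <<'E'
TH=-0.006; D0=np.array([.5297,.0022])
BASE=R.from_quat([-.5,.5,-.5,.5])
def quat(a): return (R.from_euler('z',a)*BASE).as_quat()   # turn about world z
def F(): return np.array(manip.get_state()["wrist_force"])
E
python3 - <<'E'
from h import *
y=-.0575; q=quat(TH); Z=.188
manip.movep([.435,y,.25],q); manip.servo_line([.435,y,Z],q,v=.08)
f0=F(); print("t",manip.get_state()["t"],f0)
manip.servo_line([.538,y,Z],q,v=.035); print(F()-f0)
x=.538
while x<.5535:
    x+=.001; manip.servo_line([x,y,Z],q,v=.02); f=F()-f0
    print(round(x,4),np.round(f,2),round(manip.get_state()["t"],2))
    if f[0]<-4: break
im,d,W=snap("p1")
E
```

```text
t 2.9333 [-0.64227623  0.21704381  0.25247011]
[ 0.85318363 -0.27917624 -0.53151375]
0.539 [ 0.95 -0.18  0.26] 6.28
0.54 [ 1.07  0.76 -0.3 ] 6.53
0.541 [-0.31 -0.2  -0.36] 6.78
0.542 [1.27 0.64 0.24] 7.03
0.543 [ 1.42  0.09 -0.54] 7.28
0.544 [ 1.78  0.03 -0.08] 7.53
0.545 [ 0.36  0.59 -0.3 ] 7.78
0.546 [ 0.01 -0.49 -0.2 ] 8.03
0.547 [ 0.14  0.39 -0.5 ] 8.28
0.548 [-4.44 -1.91  1.42] 8.53
```

View pics/p1.png

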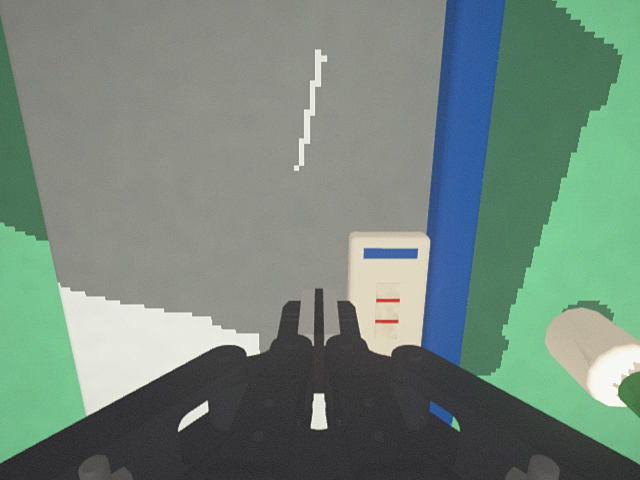

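The cassette's front, with the blue stripe at (390,253), now lies along the rail's left edge at about u=430, and the contact force rose to 4.4 N. I'll check squareness and position numerically.

Run:
```python
from h import *
im,d,W=snap(); h=cv2.cvtColor(im,cv2.COLOR_RGB2HSV).astype(int)
b=blue(im)
def line(pts,z):
    p=rays(pts,W,z)[:,:2]; k=np.polyfit(p[:,1],p[:,0],1); return np.round(k,4),np.round(np.std(p[:,0]-np.polyval(k,p[:,1])),5)
rail=[(np.nonzero(b[v,425:])[0][0]+425,v) for v in range(5,220,5)]
print("rail left edge top",line(rail,.026), "as foot",line(rail,.012))
rr=[(np.nonzero(b[v,425:520])[0][-1]+425,v) for v in range(5,330,5)]; print("rail right",line(rr,.026))
print(im[290,340:440:3].tolist())
w=(h[...,1]<60)&(h[...,2]>200)&(np.arange(640)[None]>340)&(np.arange(640)[None]<440)
L=[];Rr=[]
for v in range(245,300,3):
    u=np.nonzero(w[v])[0]; L.append((u[0],v)); Rr.append((u[-1],v))
print("cass L",line(L,.022),L[0],L[-1],"R",line(Rr,.022),Rr[0],Rr[-1])
t=[(u,np.nonzero(w[200:,u])[0][0]+200) for u in range(360,420,4)]; p=rays(t,W,.022); print("front",p[:,1].round(4))
```

```text
rail left edge top (array([0.0062, 0.5861]), np.float64(9e-05)) as foot (array([0.0062, 0.5901]), np.float64(0.0001))
rail right (array([0.0082, 0.603 ]), np.float64(0.0001))
[[146, 147, 138], [147, 148, 140], [143, 145, 138], [199, 186, 168], [221, 211, 188], [223, 215, 192], [225, 217, 194], [225, 217, 193], [224, 217, 193], [225, 216, 193], [224, 216, 189], [224, 216, 192], [214, 203, 179], [222, 213, 187], [221, 212, 184], [221, 214, 185], [220, 211, 184], [220, 211, 186], [223, 214, 188], [223, 213, 190], [223, 217, 193], [224, 216, 192], [222, 214, 191], [222, 214, 188], [224, 217, 194], [225, 217, 195], [223, 216, 189], [224, 217, 193], [225, 212, 186], [52, 79, 131], [64, 91, 145], [65, 101, 160], [61, 101, 164], [60, 97, 162]]
cass L (array([-0.001 ,  0.5594]), np.float64(0.00015)) (np.int64(350), 245) (np.int64(349), 299) R (array([0.0078, 0.5883]), np.float64(0.00011)) (np.int64(429), 245) (np.int64(424), 299)
front [-0.024  -0.0244 -0.0244 -0.0244 -0.0244 -0.024  -0.0244 -0.0237 -0.0244
 -0.024  -0.0233 -0.0244 -0.0244 -0.0233 -0.0233]
```

The cassette is flush and square to within a few mrad (rail slope 0.006, cassette edge 0.008), with its centre at y≈−0.060. Before going behind it I check the rack clearance.

Run:
```python
from h import *
c=manip.calibration("scene"); Kc=np.array(c["camera_matrix"]); Rm=cv2.Rodrigues(np.array(c["rvec"],float))[0]; t=np.array(c["tvec"]).ravel()
d=np.load("pics/scene0.npy"); v,u=np.nonzero(d>0)
P=(np.c_[u,v,np.ones(len(u))]@np.linalg.inv(Kc).T*d[v,u][:,None]-t)@Rm
k=(u>105)&(u<205)&(v>250)&(v<340)&(P[:,2]>.03)
print("rack",np.percentile(P[k],[0.5,99.5],axis=0).round(3).tolist(), P[k].max(0))
for n,(a,b,e,f) in dict(control=(285,315,300,330),gel=(405,445,160,230),buf=(322,345,178,208)).items():
    k=(u>a)&(u<b)&(v>e)&(v<f)&(P[:,2]>.02); print(n,np.percentile(P[k],[2,98],axis=0).round(3).tolist())
```

```text
rack [[0.496, -0.349, 0.03], [0.596, -0.222, 0.103]] [ 0.59924763 -0.21938154  0.10419082]
control [[0.658, -0.091, 0.021], [0.68, -0.066, 0.054]]
gel [[0.518, 0.225, 0.022], [0.559, 0.27, 0.13]]
buf [[0.388, -0.012, 0.022], [0.695, 0.125, 0.298]]
```

Run:
```python
from h import *
Z=.188; a=.436; n=np.array([np.sin(a+.006),np.cos(a+.006)]); q0=quat(TH); q=quat(TH-a)
manip.servo_line([.525,-.0575,Z],q0,v=.06)
manip.servo_line([.525,-.115,.20],q0,v=.12)
P=np.array([.5605,-.096]); c0=P-.011*n; s=c0-.010*n; print("start",s)
manip.movep([.525,-.118,.20],q); manip.servo_line([*s,Z],q,v=.06)
f0=F(); print(manip.get_state()["t"],f0)
manip.servo_line([*(c0+.0005*n),Z],q,v=.03); print(np.round(F()-f0,2))
c=c0+.0005*n; L=.09
manip.servo_line([c[0]+.006*L+.0007,c[1]+L,Z],q,v=.035); print(np.round(F()-f0,2),manip.get_state()["t"],manip.get_state()["tool_pos"])
snap("p2")
```

```text
start [ 0.55151729 -0.11498186]
10.95 [-0.24765418 -0.32879269  0.43201722]
[ 0.57  0.1  -0.65]
[-0.6   0.2  -1.26] 14.175 [ 0.55726712 -0.01558649  0.18802968]
```

View pics/p2.png

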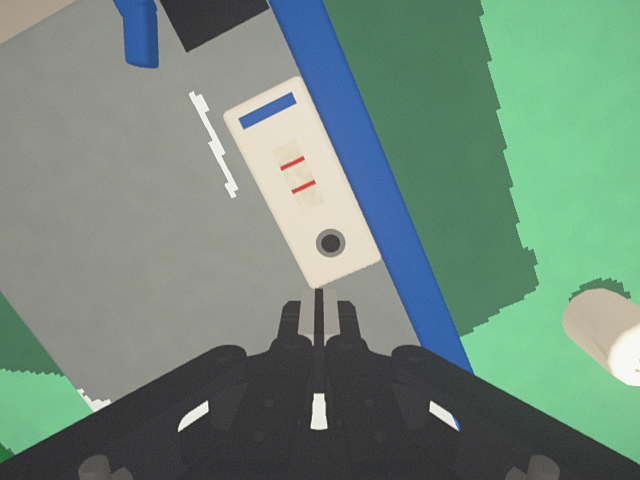

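The cassette is flush along the rail, with its rear corner on the finger seam at (315,288) and the pocket at the upper left. I continue to the end stop on force.

Run:
```python
from h import *
q=quat(TH-.436); Z=.188; x,y,_=manip.get_state()["tool_pos"]; f0=F()
manip.servo_line([x+.05*.008,y+.05,Z],q,v=.035); print(np.round(F()-f0,2)); x+=.05*.008; y+=.05
hit=0
for i in range(12):
    y+=.001; x+=.000006; manip.servo_line([x,y,Z],q,v=.02); f=F()-f0; print(round(y,4),np.round(f,2))
    if f[1]<-5: break
print(manip.get_state()["t"])
snap("p3")
```

```text
[ 0.36 -0.35  0.52]
0.0355 [-0.4  -1.26  0.86]
0.0365 [-0.27  0.18  0.94]
0.0375 [ 0.33 -0.17  0.31]
0.0385 [ 0.12 -1.28  0.94]
0.0395 [ 0.12 -6.68  0.66]
17.05
```

View pics/p3.png

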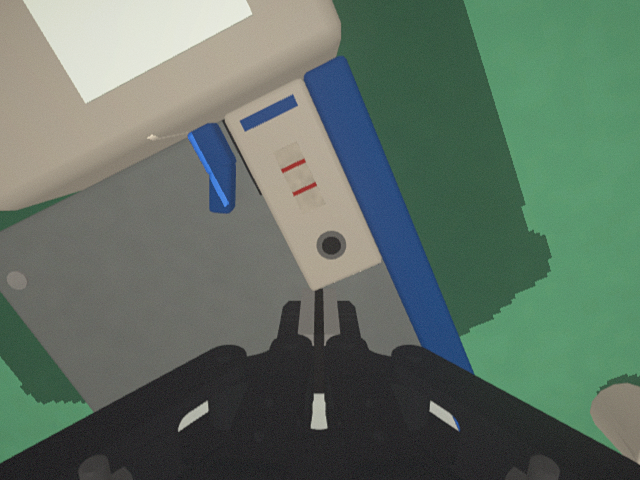

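The front end meets the housing face, the cassette lies along the rail and inside the lip, and contact came at the expected y (0.0395 against 0.040). Now I withdraw and take a final look.

Run:
```python
from h import *
q=quat(TH-.436); a=.442; x,y,z=manip.get_state()["tool_pos"]
manip.servo_line([x-.03*np.sin(a),y-.03*np.cos(a),z],q,v=.05)
manip.servo_line([x-.03*np.sin(a),y-.03*np.cos(a),.30],q,v=.12)
manip.movep([.56,-.02,.33],quat(TH)); 
im,d,W=snap(); s,_=manip.read_camera("scene"); s=cv2.resize(s[150:350,100:450],None,fx=1.5,fy=1.5)
cv2.imwrite("pics/end.png",np.vstack([cv2.resize(im[0:300,150:500],(525,300*3//2))[:290],s[:,:525]])[:,:,::-1])
cv2.imwrite("pics/endw.png",im[:,:,::-1]); np.savez("pics/endw.npz",W=W)
print(manip.get_state()["t"],manip.get_state()["tool_pos"],F())
```

```text
19.6 [ 0.5595618  -0.01958173  0.32917275] [-0.89579218  0.75423337  0.58084652]
```

View pics/end.png

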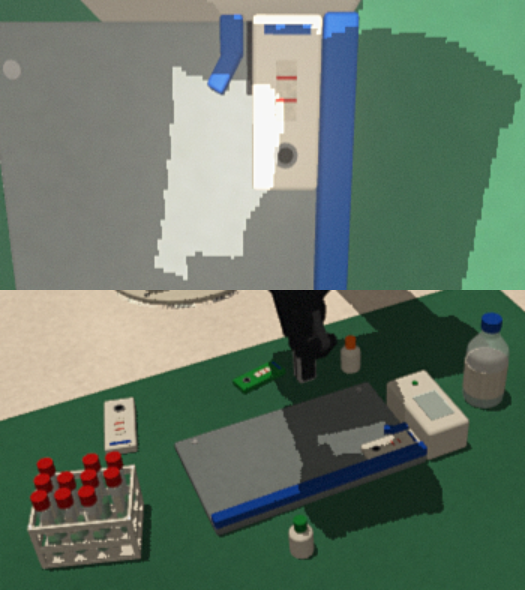

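Run:
```python
from h import *
im=cv2.imread("pics/endw.png")[:,:,::-1].copy(); W=np.load("pics/endw.npz")["W"]
h=cv2.cvtColor(im,cv2.COLOR_RGB2HSV).astype(int)
p=lambda u,v,z:rays([[u,v]],W,z)[0,:2].round(4)
for v in (40,60,80,100,115):
    r=h[v,340:400]; b=np.nonzero(blue(im)[v,340:400])[0][0]+340
    g=np.abs(np.diff(im[v,345:b+3].astype(int).sum(1))); e=345+g.argmax()
    print(v,"edge",e,p(e,v,.022),"rail",b,p(b,v,.012),p(b,v,.026))
g=im[110:140,345].astype(int).sum(1); v=110+np.abs(np.diff(g)).argmax(); print("rear",v,p(345,v+.5,.022), im[80,350:372].tolist())
```

```text
40 edge 363 [0.5895 0.1023] rail 365 [0.5919 0.104 ] [0.5904 0.1016]
60 edge 362 [0.5891 0.0904] rail 365 [0.5922 0.0917] [0.5907 0.0899]
80 edge 362 [0.5894 0.0782] rail 372 [0.5973 0.079 ] [0.5956 0.0778]
100 edge 361 [0.589  0.0657] rail 369 [0.5957 0.066 ] [0.594  0.0655]
115 edge 361 [0.5893 0.056 ] rail 366 [0.5938 0.0561] [0.5922 0.056 ]
rear 110 [0.5783 0.0591] [[209, 198, 177], [213, 199, 181], [209, 198, 181], [207, 196, 179], [207, 195, 175], [206, 194, 176], [205, 194, 176], [205, 194, 173], [208, 193, 175], [206, 200, 178], [209, 195, 172], [199, 185, 166], [156, 154, 144], [75, 85, 116], [69, 84, 131], [70, 93, 136], [71, 95, 144], [74, 101, 151], [75, 99, 150], [72, 98, 146], [76, 101, 150], [72, 96, 147]]
```

```bash
python3 -c "
from h import *
manip.sign_off()"
```

```text
the job is handed in; nothing more can be done
```

The cassette is home in the corner pocket, flush along the rail, and I handed the job in at about 20 s of the 48 s allowed. No verdict has come back.

- **Push to the rail:** I pushed the cassette across with the shut fingertips until contact read 4.4 N. It was square to the rail within about 2 mrad on the edge nearest it. The opposite edge read about 7 mrad off.
- **Slide to the pocket:** I pushed it along from its rear corner with the fingers angled about 25° towards the rail. Mid-slide, the picture showed it still against the rail. It met the end stop at 6.7 N, within 1 mm of where I expected.
- **Final look, hand clear:** The cassette's white edge runs straight into the rail's blue with no gap, at a constant x of 0.589–0.590 m. Its front is at the housing inside the lip. The rack, bottles and look-alikes appear untouched.

Two checks in that last look were poor:
- **Rear end:** my automatic search for the cassette's rear edge gave y = 0.059, which I think is a light boundary on its top. Reading the picture by eye gives about 0.05, which agrees with the stop contact.
- **Rail edge:** in shadow, the rail's colour mask was off by up to 10 pixels, so I judged the gap from the raw pixel colours instead.

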